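# Check a juicer bearing for wear with a go / no-go plug gauge

### The job

Check the brass bushing of the juicer's bearing housing with the double-ended plug gauge: slide the go end (green collar) fully home into the bore, withdraw it, then offer the no-go end (red collar) so that its pilot nose is in the bore and press its shoulder gently on the bushing for about a second to confirm that it refuses to enter. The bore is eccentric, so find it by feel, and never push the gauge against the housing with more than 25 N. Then lay the gauge back in its wooden cradle as it lay before, without disturbing the mug, teaspoon or keys.

Things in the scene. Friction and masses are not known exactly. Their poses are not given: they have to be found in the camera images.
- gauge: Double-ended plug gauge, 121 mm long, 0.14-0.28 kg, lying level along its own y. Origin: on the axis, middle of the handle, an aluminium square bar 22x22 mm (x, z), 60 mm long (y), gripped from above across its x faces. At each end of the handle a collar, diameter 30 mm, 4 mm thick (30 to 34 mm from the origin): green at the go end (-y), red at the no-go end (+y).
- go_tip (a point): Centre of the go plug's end face, 66 mm from the gauge's origin along its -y. The go plug is 20 mm in diameter and stands 32 mm out of the green collar; its tip is chamfered 1.5 mm at 45 degrees.
- nogo_tip (a point): Centre of the pilot nose's end face, 55 mm from the gauge's origin along its +y. The no-go plug is 27 mm in diameter and runs 14 mm from the red collar to a flat shoulder; the shoulder carries the pilot nose, 18 mm in diameter, 7 mm long, its tip chamfered 1.5 mm at 45 degrees.
- housing: Grey bearing housing fixed to the worktop: dark base plate 96x60x10 mm (x, y, z), upright block 64 mm wide (x), 22 mm thick (y), top 102 mm above the worktop. Origin: centre of the underside. A brass ring (outside 48 mm, bore 23 mm) goes through it; its bore runs level along the housing's y and is open at both sides, so a plug can enter from either.
- housing_center (a point): Middle of the housing, 70 mm above the worktop, axes as the housing's. The ring's two end faces lie 14 mm from it along +y and -y. The ring is eccentric: its bore is parallel to y but its centre is 5 mm from this point in the x-z plane, in an unknown direction that differs every time. Go end home: gauge origin 48 mm off along y. No-go shoulder on the ring: nose tip 7 mm off along y.
- cradle: Wooden cradle fixed to the worktop, base 64x124x10 mm, with two V supports 12 mm thick along y, at y = -50 mm (under the go plug) and +41 mm (under the no-go plug), 58 mm wide, up to 59 mm high; the handle is free between them, with 29 mm below it. Origin: centre of the underside.
- cradle_seat (a point): where the gauge's origin lies when it is in the cradle, 50 mm above the worktop; axes as the cradle's, which the gauge's match at the start
- juicer: big white juicer standing fixed behind the work, about 260 mm wide (y), 250 mm deep (x) and 370 mm high; keep the hand clear of it. Origin: middle of its underside
- mug: grey-green and white mug, 81 x 114 x 92 mm, origin at the underside; leave alone
- spoon: steel teaspoon, 130 x 27 x 11 mm, lying on the worktop; leave alone
- keys: bunch of keys with a blue tag, 101 x 122 x 8 mm, lying on the worktop; leave alone
There are look-alikes about, which are no part of the job. Leave any orange look-alike of the gauge alone.

How it is judged:
By the outcome, as a careful person would: the job done as asked, in the order asked, and still so for the second after the job is handed in, with the robot touching nothing.
It also fails if it takes over 72 s, if anything falls off the work surface, if the arm or the gripper's body presses on something with over 40 N, if the wrist force passes 120 N, or if a joint passes its speed limit or range.

### The arm

A 6-joint arm with a two-finger parallel gripper is mounted at the origin on a cart in front of the work surface, level with it; the furniture and walls round the work are solid. World frame = base frame: x ahead of the robot, y to its left, z up, the work surface at z = 0. Lengths are in mm, angles in degrees, forces in N, time in s.
With the tool pointing down it reaches from about 375 to 925 mm from the base axis. Payload 5.7 kg.
Tool frame: the origin (TCP) lies midway between the tips of the shut fingers; the grasp point (between the pads) lies 19 mm behind it; z points along the fingers, y is the line along which they close (so a half turn about z gives the same grasp; the last joint's range is limited). The gripper opens to 88 mm and grips with 3 to 60 N. Pads are 20 mm wide; open, the fingers measure 115 mm over their backs; the gripper's body (75 mm by 178 mm) begins 61 mm behind the grasp point.
Start: joints at [63.363, 20.558, 86.54, -0, 72.909, -6.595], TCP at [205.617, 563.634, 222.623] pointing down, gripper open.
Joint ranges: [-170.27, 170.27], [-57.76, 135], [12.27, 136.19], [-55.21, 235.2], [11.17, 155.16], [-170.74, 170.74]. Speed limits (degrees/s): [136.94, 136.94, 180, 180, 180, 180].

### API

Orientations are given as [roll, pitch, yaw] about the fixed x, y, z axes, in that order (R = Rz(yaw) Ry(pitch) Rx(roll)).
In Python, from rig import bot gives the robot as it stands.
- The arm moves only by the tool carry_out, never from a script. Its argument "commands" is a list of rows, each a list of 7 numbers: the shift along the tool's x, y, z in units of 25 mm (1.0 is 25 mm), then the turn, a rotation vector about the tool's x, y, z in units of 6 degrees (1.0 is 6 degrees), then the opening, from -1 (shut) to 1 (fully open). A call has exactly 8 rows; each row is the pose to reach, as a shift and turn from the pose commanded when the call began, along the tool's axes at that moment; what a row does not reach only later rows make up. A row lasts 1/12 s, in which the tool goes at most 41.7 mm and 7.16 degrees, less where a joint would pass 70% of its speed; a pose out of reach is approached as far as the arm can. A call with a gripper value outside its range is refused whole. The fingers move at their own pace and stop on an object; the grip force is fixed at half the most. Time passes only in rows, so rows that repeat a pose let the fingers close, or fill a call up. It gives the time, the measured TCP pose, the force, the opening and the grip force at its end, in the units of the state.
- bot.sense(): the state, without advancing time (a new reading comes with each control period).
- bot.capture(name): name is "scene" or "top" or "wrist"; returns the picture (480x640x3 uint8, red, green, blue); there is no depth.
- bot.camera_info(name): a dict with "K" (3x3 intrinsics, pixels), "distortion" ([k1, k2, p1, p2, k3] as OpenCV has them; the pictures are not rectified), "cam_to_world" (4x4, takes a point from camera to world coordinates). Camera axes: x right, y up, looking along -z (the intrinsics and any distortion apply to the point x, -y, -z); pixel columns grow to the right and rows downward; lengths in mm; the calibration is good to about 2 mm. A picture is of the moment at which its call begins: read the wrist's pose just before it. camera_info takes no time and is no camera call; for the wrist camera it gives the pose at the moment of the call.
- bot.job_done(): hands the job in; it is judged then, once.
The state is a dict: "time_s": time; "joint_pos": joint angles; "joint_vel": joint speeds; "tau": joint torques, N m; "tcp_pos": TCP position; "tool_rot": TCP orientation; "force": force on the tool from outside, world axes, zero at the start; "ft_torque": the same for the moment, N m; "width": opening from 0.0 (shut) to 1.0 (fully open); "grasp_force": force on a finger pad.
Only numpy, scipy, OpenCV 4.12 (cv2) and the standard library are available. Lean on these libraries where they do the work, as an engineer would, in place of code of your own. Each camera call takes 0.05 s, during which the arm holds its last target. There are 200 camera calls.

## Working session

There is one attempt and no reset: what is moved stays moved. The work goes in short steps, Python scripts to look and compute and a tool call to move; the robot and the scene stay as the last step left them, time stands still between calls to the robot, and variables do not carry over. Pictures are saved under pics/ and viewed, at most 10 in all, crops included, and the job is handed in when it is done.

Besides the shell and the picture viewer there is one more tool, called as name(argument=value, ...), one argument or row to a line, values as JSON. carry_out: Moves the arm, as the interface text tells. Its arguments: {"type":"object","properties":{"commands":{"type":"array","items":{"type":"array","items":{"type":"number"}}}},"required":["commands"]}

```bash
mkdir -p pics; ls; python3 - <<'E'
from rig import bot
import cv2,numpy as np
for n in("scene","top"):
    im=bot.capture(n); cv2.imwrite(f"pics/{n}0.png",im[:,:,::-1])
    c=bot.camera_info(n); print(n,np.round(c["K"],1).tolist(),np.round(c["distortion"],4),np.round(c["cam_to_world"],3).tolist())
s=bot.sense(); print({k:np.round(v,2).tolist() for k,v in s.items()})
E
```

```text
pics
scene [[520.4, 0.0, 312.9], [0.0, 520.4, 237.6], [0.0, 0.0, 1.0]] [-0.0399  0.      0.      0.      0.    ] [[0.666, 0.44, -0.602, -56.348], [-0.745, 0.37, -0.554, -714.87], [-0.021, 0.818, 0.575, 635.051], [0.0, 0.0, 0.0, 1.0]]
top [[468.0, 0.0, 317.8], [0.0, 468.0, 236.0], [0.0, 0.0, 1.0]] [-0.0335  0.      0.      0.      0.    ] [[0.023, 0.998, -0.066, 464.308], [-1.0, 0.023, 0.005, -145.37], [0.006, 0.066, 0.998, 1047.368], [0.0, 0.0, 0.0, 1.0]]
{'time_s': 0.1, 'joint_pos': [63.36, 20.59, 86.59, 0.0, 72.91, -6.6], 'joint_vel': [-0.03, -0.1, -0.26, -0.03, 0.07, -0.1], 'tau': [-0.0, -51.64, -27.14, 0.07, 0.03, -0.0], 'tcp_pos': [205.35, 563.12, 221.9], 'tool_rot': [-179.91, -0.01, 159.96], 'force': [-0.05, 0.82, -0.12], 'ft_torque': [-0.02, -0.01, -0.02], 'grasp_force': 0.0, 'width': 1.0}
```

View pics/top0.png

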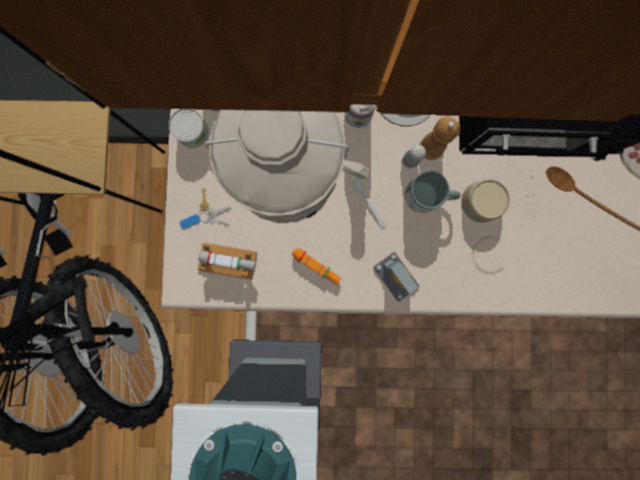

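View pics/scene0.png

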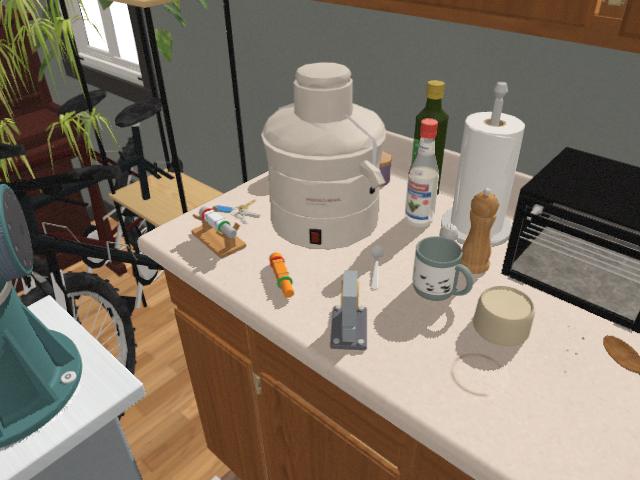

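The top view shows the cradle at about (228,261), with the red collar left (+y) and the green one right. The housing is at about (397,277), turned roughly 35°. The orange look-alike is at (317,266), the keys at (205,215), the spoon at (370,205) and the mug at (430,190).

```bash
cat > h.py <<'E'
from rig import bot
import cv2,numpy as np
from scipy.spatial.transform import Rotation as R
def ray(c,uv):
    K=np.array(c["K"]);T=np.array(c["cam_to_world"])
    p=cv2.undistortPoints(np.array(uv,float).reshape(-1,1,2),K,np.array(c["distortion"],float)).reshape(-1,2)
    d=np.c_[p[:,0],-p[:,1],-np.ones(len(p))]@T[:3,:3].T
    return T[:3,3],d
def onz(c,uv,z):
    o,d=ray(c,uv); return o+d*((z-o[2])/d[:,2])[:,None]
def blobs(im,lo,hi,amin=15):
    m=cv2.inRange(cv2.cvtColor(im,cv2.COLOR_RGB2HSV),np.array(lo),np.array(hi))
    n,l,s,ce=cv2.connectedComponentsWithStats(m)
    return [(s[i,4],np.round(ce[i],1).tolist(),s[i,:4].tolist(),l==i) for i in range(1,n) if s[i,4]>=amin]
def tri(o1,d1,o2,d2):
    d1=d1/np.linalg.norm(d1);d2=d2/np.linalg.norm(d2)
    t=np.linalg.lstsq(np.c_[d1,-d2],o2-o1,rcond=None)[0]
    a=o1+t[0]*d1;b=o2+t[1]*d2
    return (a+b)/2,np.linalg.norm(a-b)
E
python3 - <<'E'
from h import *
im=cv2.imread("pics/top0.png")
a=cv2.resize(im[235:290,190:270],None,fx=5,fy=5,interpolation=cv2.INTER_CUBIC)
b=cv2.resize(im[245:305,365:425],None,fx=5,fy=5,interpolation=cv2.INTER_CUBIC)
H=max(a.shape[0],b.shape[0])
o=np.zeros((H,a.shape[1]+b.shape[1],3),np.uint8);o[:a.shape[0],:a.shape[1]]=a;o[:b.shape[0],a.shape[1]:]=b
cv2.imwrite("pics/crop1.png",o)
E
```

```text
(no output)
```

View pics/crop1.png

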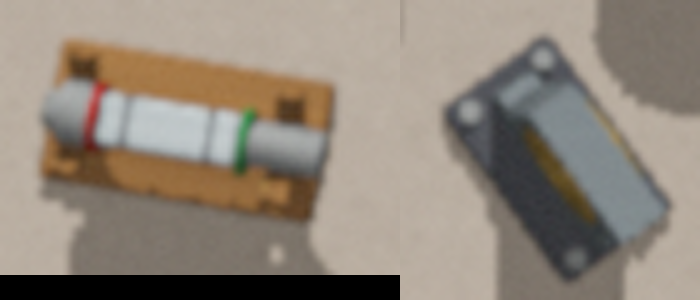

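The crop shows the red collar at about (97,117), the green one at (245,141) and the go tip on the right. Three base plate corners of the housing are visible: (447,110), (545,35) and (570,282). Brass shows on both sides of the block.

```bash
python3 - <<'E'
from h import *
c=bot.camera_info("top")
A=lambda p:np.array(p)/5+[190,235]-0.4
B=lambda p:(np.array(p)-[400,0])/5+[365,245]-0.4
g=onz(c,[A((97,117)),A((245,141)),A((325,150)),A((42,108))],50)
print("red,green,gotip,nose",g.round(1).tolist(),np.linalg.norm(g[0]-g[1]),np.linalg.norm(g[2]-g[3]))
d=g[0]-g[1];print("origin",((g[0]+g[1])/2).round(1),"yaw",np.degrees(np.arctan2(-d[0],d[1])))
k=onz(c,[A((65,40)),A((333,85)),A((308,222)),A((42,180))],10);print("cradle ctr",k.mean(0).round(1),[np.linalg.norm(k[i]-k[i-1]).round(1) for i in range(4)],"yaw",[np.degrees(np.arctan2(-(a-b)[0],(a-b)[1])).round(1) for a,b in((k[0],k[1]),(k[3],k[2]))])
h=onz(c,[B((447,110)),B((545,35)),B((570,282))],10)
print("housing",h.round(1).tolist(),np.linalg.norm(h[0]-h[1]),np.linalg.norm(h[0]-h[2]),"ctr",((h[1]+h[2])/2).round(1)); d=h[0]-h[2];print("x-axis ang",np.degrees(np.arctan2(d[1],d[0])))
t=onz(c,[B((500,100)),B((550,75)),B((620,240)),B((668,208))],102);print("top",t.round(1).tolist(),t.mean(0))
print("juicer front/ mug",onz(c,[(277,215),(345,170)],0).round(0).tolist(),onz(c,[(410,205),(430,210)],50).round(0).tolist())
s=bot.sense();Rt=R.from_euler("xyz",s["tool_rot"],degrees=True).as_matrix()
w=bot.camera_info("wrist");T=np.array(w["cam_to_world"])
print("wrist cam in tool",(Rt.T@(T[:3,3]-s["tcp_pos"])).round(1),(Rt.T@T[:3,:3]).round(3).tolist(),np.array(w["K"]).round(0).tolist())
E
```

```text
red,green,gotip,nose [[478.0, 80.2, 50.0], [469.3, 16.8, 50.0], [466.3, -17.4, 50.0], [481.3, 103.9, 50.0]] 64.0493533207176 122.18905113511323
origin [473.7  48.5  50. ] yaw -7.811419492012355
cradle ctr [473.1  49.2  10. ] [np.float64(62.7), np.float64(120.9), np.float64(61.4), np.float64(119.4)] yaw [np.float64(-8.2), np.float64(-7.5)]
housing [[468.0, -276.6, 10.0], [502.3, -319.7, 10.0], [393.5, -332.2, 10.0]] 55.032835917382094 93.03232013376156 ctr [ 447.9 -326.    10. ]
x-axis ang 36.700604151568754
top [[472.2, -286.4, 102.0], [482.8, -306.5, 102.0], [417.0, -335.6, 102.0], [430.2, -354.9, 102.0]] [ 450.55449372 -320.84661565  102.        ]
juicer front/ mug [[579.0, -58.0, 0.0], [685.0, -209.0, 0.0]] [[602.0, -347.0, 50.0], [592.0, -390.0, 50.0]]
wrist cam in tool [  81.7    0.9 -162.1] [[0.0, 0.956, 0.293], [1.0, 0.0, -0.0], [-0.0, 0.293, -0.956]] [[375.0, 0.0, 321.0], [0.0, 375.0, 237.0], [0.0, 0.0, 1.0]]
```

```bash
cat > plan.py <<'E'
from h import *
def down(yaw,tilt=0): # tool pointing down, tool x at yaw, tilted about its y
    return R.from_euler("xyz",[180,0,yaw],degrees=True)*R.from_euler("y",tilt,degrees=True)
def plan(p,r,targets):
    p=np.array(p,float)
    for q,rq in targets:
        s=r.inv().apply(np.array(q)-p)/25; t=(r.inv()*rq).as_rotvec(degrees=True)/6
        s,t=s.round(3),t.round(3); print(s.tolist(),t.tolist(),"rows>=",round(max(np.linalg.norm(s)*25/41.7,np.linalg.norm(t)*6/7.16),1))
        p=p+r.apply(s*25); r=r*R.from_rotvec(t*6,degrees=True)
    print("end",p.round(2).tolist(),r.as_euler("xyz",degrees=True).round(2).tolist()); return p,r
E
python3 - <<'E'
from plan import *
n=np.array([np.cos(np.radians(126.7)),np.sin(np.radians(126.7)),0]);z=np.array([0,0,1])
P=np.array([449,-323,70])+14*n
cam=P+(280*np.sin(np.radians(47)))*n+280*np.cos(np.radians(47))*z
r=down(126.7,-30); q=cam-r.apply([81.7,.9,-162.1]);print(q)
plan([205.617,563.634,222.623],down(160),[((350,300,222),down(120)),((473.5,49,160),down(82)),((440,-160,200),down(100,-15)),(q,r)])
E
```

```text
[ 408.25260056 -269.83913051  161.42682286]
[-9.034, -7.934, 0.025] [0.0, -0.0, 6.667] rows>= 7.2
[-11.165, -0.742, 2.48] [-0.0, -0.0, 6.333] rows>= 6.9
[-8.465, -0.163, -1.6] [-0.393, -2.479, -2.983] rows>= 5.2
[-3.567, -2.014, 2.553] [-1.707, -2.455, -4.123] rows>= 4.3
end [408.25, -269.84, 161.42] [-180.0, 30.0, 126.7]
```

carry_out(
  commands=[
    [-9.034, -7.934, 0, 0, 0, 6.667, 1],
    [-9.034, -7.934, 0, 0, 0, 6.667, 1],
    [-9.034, -7.934, 0, 0, 0, 6.667, 1],
    [-9.034, -7.934, 0, 0, 0, 6.667, 1],
    [-9.034, -7.934, 0, 0, 0, 6.667, 1],
    [-9.034, -7.934, 0, 0, 0, 6.667, 1],
    [-9.034, -7.934, 0, 0, 0, 6.667, 1],
    [-9.034, -7.934, 0, 0, 0, 6.667, 1],
  ],
)

```text
time_s: 0.77
tcp_pos: [351.5, 295.3, 222.4]
tool_rot: [-179.9, 0.1, 119.8]
force: [-0.3, 0.4, -0.4]
width: 1.001
grasp_force: 0.0
```

carry_out(
  commands=[
    [-11.165, -0.742, 2.48, 0, 0, 6.333, 1],
    [-11.165, -0.742, 2.48, 0, 0, 6.333, 1],
    [-11.165, -0.742, 2.48, 0, 0, 6.333, 1],
    [-11.165, -0.742, 2.48, 0, 0, 6.333, 1],
    [-11.165, -0.742, 2.48, 0, 0, 6.333, 1],
    [-11.165, -0.742, 2.48, 0, 0, 6.333, 1],
    [-11.165, -0.742, 2.48, 0, 0, 6.333, 1],
    [-11.165, -0.742, 2.48, 0, 0, 6.333, 1],
  ],
)

```text
time_s: 1.43
tcp_pos: [475.9, 44.1, 159.5]
tool_rot: [179.9, 0.1, 81.7]
force: [0.8, 0.3, 0.7]
width: 1.001
grasp_force: 0.0
```

```bash
python3 - <<'E'
from h import *
import pickle
w=bot.camera_info("wrist");im=bot.capture("wrist");cv2.imwrite("pics/w1.png",im[:,:,::-1]);pickle.dump(w,open("w1.pkl","wb"))
s=bot.sense();print(s["tcp_pos"],s["tool_rot"],s["time_s"])
E
```

```text
[474.14165699  46.52098562 159.79887183] [-1.79947529e+02  2.42012335e-02  8.17058458e+01] 1.4833
```

View pics/w1.png

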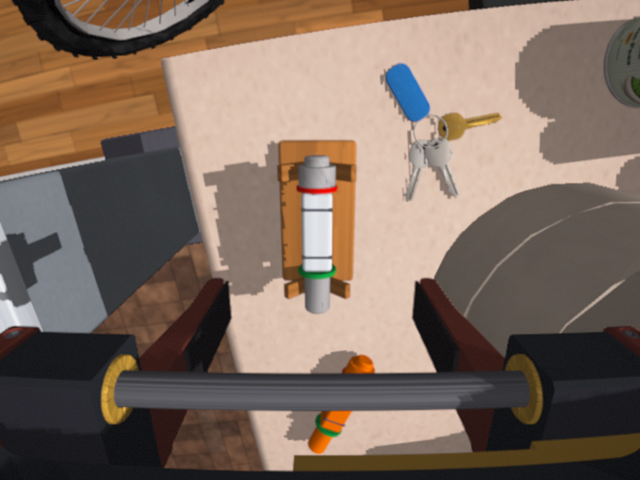

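carry_out(
  commands=[
    [-8.465, -0.163, -1.6, -0.393, -2.479, -2.983, 1],
    [-8.465, -0.163, -1.6, -0.393, -2.479, -2.983, 1],
    [-8.465, -0.163, -1.6, -0.393, -2.479, -2.983, 1],
    [-8.465, -0.163, -1.6, -0.393, -2.479, -2.983, 1],
    [-8.465, -0.163, -1.6, -0.393, -2.479, -2.983, 1],
    [-8.465, -0.163, -1.6, -0.393, -2.479, -2.983, 1],
    [-8.465, -0.163, -1.6, -0.393, -2.479, -2.983, 1],
    [-8.465, -0.163, -1.6, -0.393, -2.479, -2.983, 1],
  ],
)

```text
time_s: 2.15
tcp_pos: [439.3, -159.0, 200.6]
tool_rot: [180.0, 14.9, 99.9]
force: [-0.9, -0.5, 0.1]
width: 0.996
grasp_force: 0.0
```

carry_out(
  commands=[
    [-3.567, -2.014, 2.553, -1.707, -2.455, -4.123, 1],
    [-3.567, -2.014, 2.553, -1.707, -2.455, -4.123, 1],
    [-3.567, -2.014, 2.553, -1.707, -2.455, -4.123, 1],
    [-3.567, -2.014, 2.553, -1.707, -2.455, -4.123, 1],
    [-3.567, -2.014, 2.553, -1.707, -2.455, -4.123, 1],
    [-3.567, -2.014, 2.553, -1.707, -2.455, -4.123, 1],
    [-3.567, -2.014, 2.553, -1.707, -2.455, -4.123, 1],
    [-3.567, -2.014, 2.553, -1.707, -2.455, -4.123, 1],
  ],
)

```text
time_s: 2.82
tcp_pos: [409.1, -269.2, 162.5]
tool_rot: [179.9, 30.0, 126.7]
force: [0.4, -0.2, -0.2]
width: 0.999
grasp_force: 0.0
```

```bash
python3 - <<'E'
from h import *
import pickle
bot.capture("wrist")
w=bot.camera_info("wrist");im=bot.capture("wrist");cv2.imwrite("pics/w2.png",im[:,:,::-1]);pickle.dump(w,open("w2.pkl","wb"))
s=bot.sense();print(s["tcp_pos"],s["tool_rot"],s["time_s"])
E
```

```text
[ 409.28506218 -269.67106924  162.74254463] [179.94737046  30.05828878 126.69509401] 2.9167
```

View pics/w2.png

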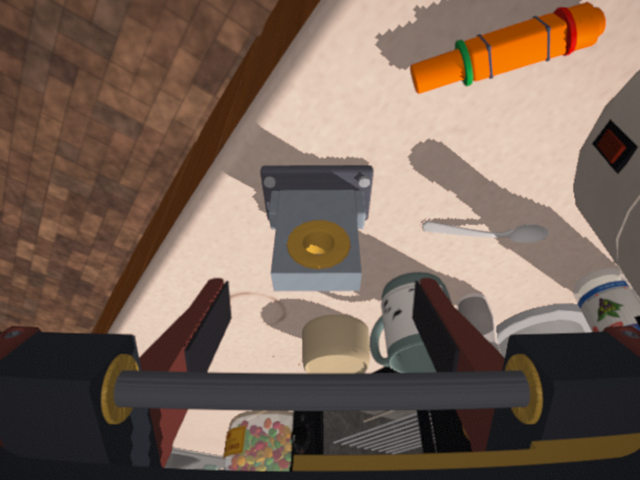

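w1 shows the gauge almost in line with the tool: red collar at (317,189), green at (317,271), tips at rows 157 and 312. w2 shows the brass ring at about (318,243), with the bore visible at about (319,241). The block's near face edge corners are at about (275,190)–(275,290) and (360,270).

```bash
python3 - <<'E'
from plan import *
import pickle
w1=pickle.load(open("w1.pkl","rb"))
g=onz(w1,[(317,189),(317.3,271),(317,157),(317,312)],50);print(g.round(1).tolist(),np.linalg.norm(g[0]-g[1]),((g[0]+g[1])/2).round(1));d=g[2]-g[3];print("tips",np.linalg.norm(d),"yaw",np.degrees(np.arctan2(-d[0],d[1])))
im=cv2.imread("pics/w1.png")
c1=cv2.resize(im[145:320,275:360],None,fx=3,fy=3,interpolation=cv2.INTER_CUBIC)
im=cv2.imread("pics/w2.png")
c2=cv2.resize(im[160:300,255:380],None,fx=4,fy=4,interpolation=cv2.INTER_CUBIC)
o=np.zeros((560,260+500,3),np.uint8);o[:525,:255]=c1;o[:560,260:]=c2;cv2.imwrite("pics/crop2.png",o)
E
```

```text
[[477.1, 79.6, 50.0], [467.9, 16.0, 50.0], [480.5, 102.4, 50.0], [462.4, -19.4, 50.0]] 64.3255613921164 [472.5  47.8  50. ]
tips 123.13072764764806 yaw -8.472125515867933
```

View pics/crop2.png

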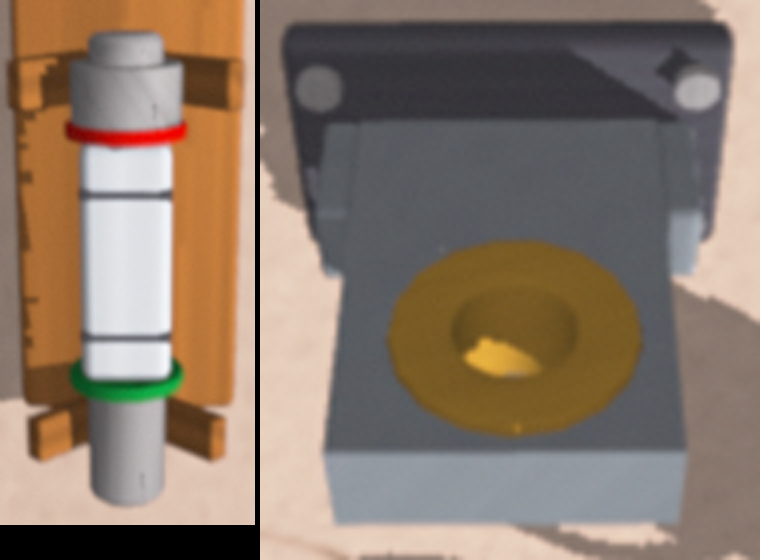

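The crop (4x) shows the block's top front edge from (325,450) to (685,450). The ring's outer ellipse spans 388–642 by 240–437 and the bore spans 452–578 by 287–377, so the ring is roughly concentric with the bore.

```bash
python3 - <<'E'
from plan import *
import pickle
w=pickle.load(open("w2.pkl","rb"))
C=lambda x,y:((x-260)/4+255-.4,y/4+160-.4)
e=onz(w,[C(325,450),C(685,450),C(337,522),C(680,522)],102);print("top edges",e.round(1).tolist(),np.linalg.norm(e[0]-e[1]),"depth",np.linalg.norm(e[0]-e[2]))
b=onz(w,[C(285,30),C(730,30)],10);print("base near edge",b.round(1).tolist(),np.linalg.norm(b[0]-b[1]))
for q in (e,b):
    d=q[1]-q[0];print("ang",np.degrees(np.arctan2(d[1],d[0])))
ang=np.radians(36.7);X=np.array([np.cos(ang),np.sin(ang),0]);n=np.array([-np.sin(ang),np.cos(ang),0])
H=(e[0]+e[1])/2-11*n;H2=b.mean(0)-30*n;print("H from top",H.round(1),"from base",H2.round(1))
H[2]=70
def onplane(uv,k):
    o,d=ray(w,uv);t=((H+k*n-o)@n)/(d@n);return o+d*t[:,None]
for nm,pts in(("ring",[C(388,338),C(642,338),C(515,240),C(515,437)]),("bore",[C(452,332),C(578,332),C(515,287),C(515,377)])):
    q=onplane(pts,14)-H;xs=q@X;print(nm,"x",xs.round(1),"z",q[:,2].round(1),"ctr",((xs[0]+xs[1])/2).round(2),((q[2,2]+q[3,2])/2).round(2))
# along-axis check with both ring dia
E
```

```text
top edges [[414.7, -335.2, 102.0], [465.1, -297.6, 102.0], [427.7, -352.6, 102.0], [478.8, -314.6, 102.0]] 62.892219871963725 depth 21.81669760125143
base near edge [[389.9, -326.3, 10.0], [463.5, -271.5, 10.0]] 91.83000790870261
ang 36.67789160840573
ang 36.65813159361747
H from top [ 446.5 -325.2  102. ] from base [ 444.6 -323.    10. ]
ring x [-21.7  25.    1.5   1.8] z [  8.4   8.4 -17.3  31.4] ctr 1.66 7.07
bore x [-10.   13.3   1.6   1.7] z [ 6.9  6.9 -4.6 17.8] ctr 1.65 6.61
```

```bash
python3 - <<'E'
from plan import *
plan([408.25,-269.84,161.42],down(126.7,-30),[((450,-100,170),down(100)),((472.7,47.5,100),down(81.8)),((472.7,47.5,31),down(81.8))])
E
```

```text
[3.681, 5.399, -2.522] [1.165, 4.908, 4.347] rows>= 5.6
[5.653, 1.919, 2.8] [-0.0, 0.0, 3.033] rows>= 4.0
[-0.0, -0.0, 2.76] [0.0, 0.0, 0.0] rows>= 1.7
end [472.7, 47.5, 31.0] [180.0, 0.0, 81.8]
```

carry_out(
  commands=[
    [3.681, 5.399, -2.522, 1.165, 4.908, 4.347, 1],
    [3.681, 5.399, -2.522, 1.165, 4.908, 4.347, 1],
    [3.681, 5.399, -2.522, 1.165, 4.908, 4.347, 1],
    [3.681, 5.399, -2.522, 1.165, 4.908, 4.347, 1],
    [3.681, 5.399, -2.522, 1.165, 4.908, 4.347, 1],
    [3.681, 5.399, -2.522, 1.165, 4.908, 4.347, 1],
    [3.681, 5.399, -2.522, 1.165, 4.908, 4.347, 1],
    [3.681, 5.399, -2.522, 1.165, 4.908, 4.347, 1],
  ],
)

```text
time_s: 3.58
tcp_pos: [450.4, -100.5, 170.7]
tool_rot: [180.0, 0.1, 100.0]
force: [0.1, -0.5, -0.7]
width: 1.0
grasp_force: 0.0
```

carry_out(
  commands=[
    [5.653, 1.919, 2.8, 0, 0, 3.033, 1],
    [5.653, 1.919, 2.8, 0, 0, 3.033, 1],
    [5.653, 1.919, 2.8, 0, 0, 3.033, 1],
    [5.653, 1.919, 2.8, 0, 0, 3.033, 1],
    [5.653, 1.919, 2.8, 0, 0, 3.033, 1],
    [5.653, 1.919, 2.8, 0, 0, 3.033, 1],
    [5.653, 1.919, 2.8, 0, 0, 3.033, 1],
    [5.653, 1.919, 2.8, 0, 0, 3.033, 1],
  ],
)

```text
time_s: 4.25
tcp_pos: [472.4, 46.3, 101.3]
tool_rot: [179.9, 0.1, 81.8]
force: [-0.4, 0.3, 0.4]
width: 1.0
grasp_force: 0.0
```

carry_out(
  commands=[
    [0, 0, 1, 0, 0, 0, 1],
    [0, 0, 1.8, 0, 0, 0, 1],
    [0, 0, 2.4, 0, 0, 0, 1],
    [0, 0, 2.76, 0, 0, 0, 1],
    [0, 0, 2.76, 0, 0, 0, 1],
    [0, 0, 2.76, 0, 0, 0, 1],
    [0, 0, 2.76, 0, 0, 0, 1],
    [0, 0, 2.76, 0, 0, 0, 1],
  ],
)

```text
time_s: 4.92
tcp_pos: [473.2, 47.0, 32.6]
tool_rot: [179.9, 0.0, 81.7]
force: [0.2, 0.3, -0.1]
width: 1.001
grasp_force: 0.0
```

```bash
python3 - <<'E'
from h import *
s=bot.sense();print(s["tcp_pos"],s["tool_rot"],s["force"],s["time_s"])
E
```

```text
[473.21266464  46.95676398  32.6401771 ] [1.79890366e+02 2.61482099e-03 8.17396966e+01] [ 0.22727106  0.29214622 -0.12001531] 4.9167
```

carry_out(
  commands=[
    [0, 0, 0, 0, 0, 0, -1],
    [0, 0, 0, 0, 0, 0, -1],
    [0, 0, 0, 0, 0, 0, -1],
    [0, 0, 0, 0, 0, 0, -1],
    [0, 0, 0, 0, 0, 0, -1],
    [0, 0, 0, 0, 0, 0, -1],
    [0, 0, 0, 0, 0, 0, -1],
    [0, 0, 0, 0, 0, 0, -1],
  ],
)

```text
time_s: 5.58
tcp_pos: [472.3, 47.3, 31.6]
tool_rot: [-180.0, 0.0, 81.8]
force: [-0.1, 0.0, 0.3]
width: 0.435
grasp_force: 0.0
```

```bash
python3 - <<'E'
from h import *
s=bot.sense();print({k:np.round(v,2).tolist() for k,v in s.items()})
E
```

```text
{'time_s': 5.58, 'joint_pos': [-2.62, 26.31, 112.83, -0.02, 40.87, 5.63], 'joint_vel': [-0.05, 0.0, -0.02, 0.12, -0.07, -0.09], 'tau': [0.01, -44.98, -14.14, 0.05, 0.01, -0.0], 'tcp_pos': [472.27, 47.32, 31.61], 'tool_rot': [-179.99, 0.01, 81.76], 'force': [-0.12, 0.0, 0.34], 'ft_torque': [-0.09, 0.1, -0.0], 'grasp_force': 0.0, 'width': 0.43}
```

carry_out(
  commands=[
    [0, 0, 0, 0, 0, 0, -1],
    [0, 0, 0, 0, 0, 0, -1],
    [0, 0, 0, 0, 0, 0, -1],
    [0, 0, 0, 0, 0, 0, -1],
    [0, 0, 0, 0, 0, 0, -1],
    [0, 0, 0, 0, 0, 0, -1],
    [0, 0, 0, 0, 0, 0, -1],
    [0, 0, 0, 0, 0, 0, -1],
  ],
)

```text
time_s: 6.25
tcp_pos: [473.0, 47.2, 31.8]
tool_rot: [179.9, 0.0, 81.8]
force: [3.0, -0.3, -0.2]
width: 0.245
grasp_force: 30.0
```

```bash
python3 - <<'E'
from plan import *
s=bot.sense();print({k:np.round(v,2).tolist() for k,v in s.items()})
ang=np.radians(36.7);X=np.array([np.cos(ang),np.sin(ang),0]);n=np.array([-np.sin(ang),np.cos(ang),0])
B=np.array([447.8,-324.2,75.0-19])
plan([472.7,47.5,31],down(81.8),[((472.7,47.5,130),down(81.8)),((400,-120,130),down(110)),(B+n*120,down(126.7))])
E
```

```text
{'time_s': 6.25, 'joint_pos': [-2.63, 26.3, 112.79, -0.02, 40.84, 5.63], 'joint_vel': [-0.01, -0.06, 0.06, -0.06, 0.02, -0.05], 'tau': [0.4, -44.78, -12.04, 0.1, 1.12, -0.03], 'tcp_pos': [473.0, 47.21, 31.79], 'tool_rot': [179.94, 0.0, 81.75], 'force': [3.05, -0.3, -0.15], 'ft_torque': [-0.14, -0.41, 0.01], 'grasp_force': 30.0, 'width': 0.24}
[0.0, 0.0, -3.96] [0.0, 0.0, 0.0] rows>= 2.4
[-7.046, -1.923, -0.0] [0.0, 0.0, -4.7] rows>= 4.4
[-3.732, -2.376, 2.96] [-0.0, 0.0, -2.783] rows>= 3.2
end [376.09, -227.98, 56.0] [180.0, 0.0, 126.7]
```

carry_out(
  commands=[
    [0, 0, -0.8, 0, 0, 0, -1],
    [0, 0, -1.8, 0, 0, 0, -1],
    [0, 0, -3, 0, 0, 0, -1],
    [0, 0, -3.96, 0, 0, 0, -1],
    [0, 0, -3.96, 0, 0, 0, -1],
    [0, 0, -3.96, 0, 0, 0, -1],
    [0, 0, -3.96, 0, 0, 0, -1],
    [0, 0, -3.96, 0, 0, 0, -1],
  ],
)

```text
time_s: 6.92
tcp_pos: [470.5, 47.4, 129.1]
tool_rot: [-179.8, 0.0, 81.8]
force: [0.2, 0.2, -1.8]
width: 0.247
grasp_force: 30.0
```

carry_out(
  commands=[
    [-1.0, -0.27, 0, 0, 0, -0.6, -1],
    [-2.2, -0.6, 0, 0, 0, -1.4, -1],
    [-3.4, -0.93, 0, 0, 0, -2.2, -1],
    [-4.6, -1.26, 0, 0, 0, -3.0, -1],
    [-5.8, -1.6, 0, 0, 0, -3.8, -1],
    [-6.6, -1.8, 0, 0, 0, -4.4, -1],
    [-7.046, -1.923, 0, 0, 0, -4.7, -1],
    [-7.046, -1.923, 0, 0, 0, -4.7, -1],
  ],
)

```text
time_s: 7.58
tcp_pos: [397.6, -121.4, 129.4]
tool_rot: [-179.8, -0.1, 109.9]
force: [0.2, -0.0, -1.8]
width: 0.246
grasp_force: 30.0
```

carry_out(
  commands=[
    [-0.5, -0.3, 0.4, 0, 0, -0.4, -1],
    [-1.1, -0.7, 0.9, 0, 0, -0.9, -1],
    [-1.9, -1.2, 1.5, 0, 0, -1.5, -1],
    [-2.7, -1.7, 2.1, 0, 0, -2.1, -1],
    [-3.3, -2.1, 2.6, 0, 0, -2.5, -1],
    [-3.732, -2.376, 2.96, 0, 0, -2.783, -1],
    [-3.732, -2.376, 2.96, 0, 0, -2.783, -1],
    [-3.732, -2.376, 2.96, 0, 0, -2.783, -1],
  ],
)

```text
time_s: 8.25
tcp_pos: [374.9, -227.1, 55.6]
tool_rot: [-180.0, -0.2, 126.5]
force: [-0.4, 0.4, -1.8]
width: 0.249
grasp_force: 30.0
```

```bash
python3 - <<'E'
from h import *
import pickle
w=bot.camera_info("wrist");im=bot.capture("wrist");cv2.imwrite("pics/w3.png",im[:,:,::-1]);pickle.dump(w,open("w3.pkl","wb"))
s=bot.sense();print({k:np.round(v,2).tolist() for k,v in s.items()})
E
```

```text
{'time_s': 8.3, 'joint_pos': [-40.22, 21.71, 116.14, 0.02, 42.29, -76.78], 'joint_vel': [0.75, -1.13, -0.07, 0.01, 0.06, -0.44], 'tau': [-0.72, -40.31, -15.23, -0.05, -0.01, -0.04], 'tcp_pos': [375.12, -226.89, 56.15], 'tool_rot': [-179.98, -0.13, 126.55], 'force': [-0.28, 0.29, -1.35], 'ft_torque': [-0.05, -0.01, -0.03], 'grasp_force': 30.0, 'width': 0.25}
```

View pics/w3.png

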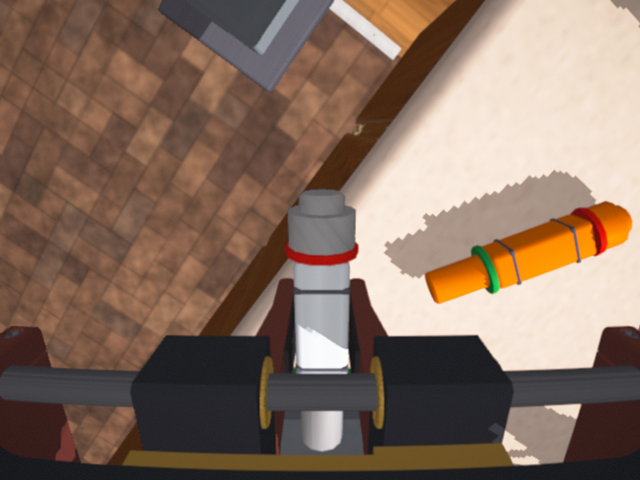

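w3 shows the gauge held straight in the hand: red collar at (321,252), go tip towards the housing, centred to within about 1 mm.

carry_out(
  commands=[
    [-0.3, 0, 0, 0, 0, 0, -1],
    [-0.7, 0, 0, 0, 0, 0, -1],
    [-1.0, 0, 0, 0, 0, 0, -1],
    [-1.3, 0, 0, 0, 0, 0, -1],
    [-1.44, 0, 0, 0, 0, 0, -1],
    [-1.5, 0, 0, 0, 0, 0, -1],
    [-1.52, 0, 0, 0, 0, 0, -1],
    [-1.52, 0, 0, 0, 0, 0, -1],
  ],
)

```text
time_s: 8.97
tcp_pos: [398.0, -258.5, 56.7]
tool_rot: [-180.0, -0.0, 126.7]
force: [1.0, 1.5, -1.4]
width: 0.246
grasp_force: 30.0
```

carry_out(
  commands=[
    [-0.02, 0, 0, 0, 0, 0, -1],
    [-0.04, 0, 0, 0, 0, 0, -1],
    [-0.06, 0, 0, 0, 0, 0, -1],
    [-0.08, 0, 0, 0, 0, 0, -1],
    [-0.1, 0, 0, 0, 0, 0, -1],
    [-0.12, 0, 0, 0, 0, 0, -1],
    [-0.12, 0, 0, 0, 0, 0, -1],
    [-0.12, 0, 0, 0, 0, 0, -1],
  ],
)

```text
time_s: 9.63
tcp_pos: [400.0, -261.0, 56.7]
tool_rot: [-180.0, 0.0, 126.7]
force: [0.4, -0.9, -1.6]
width: 0.252
grasp_force: 30.0
```

carry_out(
  commands=[
    [-0.02, 0, 0, 0, 0, 0, -1],
    [-0.04, 0, 0, 0, 0, 0, -1],
    [-0.06, 0, 0, 0, 0, 0, -1],
    [-0.08, 0, 0, 0, 0, 0, -1],
    [-0.1, 0, 0, 0, 0, 0, -1],
    [-0.12, 0, 0, 0, 0, 0, -1],
    [-0.12, 0, 0, 0, 0, 0, -1],
    [-0.12, 0, 0, 0, 0, 0, -1],
  ],
)

```text
time_s: 10.3
tcp_pos: [401.8, -263.5, 56.7]
tool_rot: [-180.0, 0.0, 126.7]
force: [-0.7, 0.4, -1.9]
width: 0.249
grasp_force: 30.0
```

carry_out(
  commands=[
    [-0.02, 0, 0, 0, 0, 0, -1],
    [-0.04, 0, 0, 0, 0, 0, -1],
    [-0.06, 0, 0, 0, 0, 0, -1],
    [-0.08, 0, 0, 0, 0, 0, -1],
    [-0.1, 0, 0, 0, 0, 0, -1],
    [-0.12, 0, 0, 0, 0, 0, -1],
    [-0.12, 0, 0, 0, 0, 0, -1],
    [-0.12, 0, 0, 0, 0, 0, -1],
  ],
)

```text
time_s: 10.97
tcp_pos: [403.6, -265.9, 56.7]
tool_rot: [-180.0, 0.0, 126.7]
force: [0.5, -0.4, -2.1]
width: 0.249
grasp_force: 30.0
```

carry_out(
  commands=[
    [-0.04, 0, 0, 0, 0, 0, -1],
    [-0.08, 0, 0, 0, 0, 0, -1],
    [-0.12, 0, 0, 0, 0, 0, -1],
    [-0.16, 0, 0, 0, 0, 0, -1],
    [-0.2, 0, 0, 0, 0, 0, -1],
    [-0.24, 0, 0, 0, 0, 0, -1],
    [-0.24, 0, 0, 0, 0, 0, -1],
    [-0.24, 0, 0, 0, 0, 0, -1],
  ],
)

```text
time_s: 11.63
tcp_pos: [407.2, -270.7, 56.7]
tool_rot: [-180.0, 0.0, 126.7]
force: [0.8, 0.2, -1.6]
width: 0.249
grasp_force: 30.0
```

carry_out(
  commands=[
    [-0.08, 0, 0, 0, 0, 0, -1],
    [-0.16, 0, 0, 0, 0, 0, -1],
    [-0.24, 0, 0, 0, 0, 0, -1],
    [-0.32, 0, 0, 0, 0, 0, -1],
    [-0.4, 0, 0, 0, 0, 0, -1],
    [-0.44, 0, 0, 0, 0, 0, -1],
    [-0.48, 0, 0, 0, 0, 0, -1],
    [-0.48, 0, 0, 0, 0, 0, -1],
  ],
)

```text
time_s: 12.3
tcp_pos: [414.5, -280.5, 56.7]
tool_rot: [-180.0, 0.0, 126.7]
force: [0.2, -0.2, -2.5]
width: 0.251
grasp_force: 30.0
```

carry_out(
  commands=[
    [-0.02, 0, 0, 0, 0, 0, -1],
    [-0.04, 0, 0, 0, 0, 0, -1],
    [-0.06, 0, 0, 0, 0, 0, -1],
    [-0.08, 0, 0, 0, 0, 0, -1],
    [-0.1, 0, 0, 0, 0, 0, -1],
    [-0.12, 0, 0, 0, 0, 0, -1],
    [-0.14, 0, 0, 0, 0, 0, -1],
    [-0.14, 0, 0, 0, 0, 0, -1],
  ],
)

```text
time_s: 12.97
tcp_pos: [416.5, -283.2, 56.7]
tool_rot: [-180.0, 0.0, 126.7]
force: [-0.0, 1.0, -2.4]
width: 0.251
grasp_force: 30.0
```

carry_out(
  commands=[
    [-0.02, 0, 0, 0, 0, 0, -1],
    [-0.04, 0, 0, 0, 0, 0, -1],
    [-0.06, 0, 0, 0, 0, 0, -1],
    [-0.08, 0, 0, 0, 0, 0, -1],
    [-0.1, 0, 0, 0, 0, 0, -1],
    [-0.1, 0, 0, 0, 0, 0, -1],
    [-0.1, 0, 0, 0, 0, 0, -1],
    [-0.1, 0, 0, 0, 0, 0, -1],
  ],
)

```text
time_s: 13.63
tcp_pos: [417.9, -285.0, 56.7]
tool_rot: [-180.0, -0.0, 126.7]
force: [0.3, 0.4, -2.3]
width: 0.249
grasp_force: 30.0
```

carry_out(
  commands=[
    [-0.02, 0, 0, 0, 0, 0, -1],
    [-0.04, 0, 0, 0, 0, 0, -1],
    [-0.06, 0, 0, 0, 0, 0, -1],
    [-0.06, 0, 0, 0, 0, 0, -1],
    [-0.06, 0, 0, 0, 0, 0, -1],
    [-0.06, 0, 0, 0, 0, 0, -1],
    [-0.06, 0, 0, 0, 0, 0, -1],
    [-0.06, 0, 0, 0, 0, 0, -1],
  ],
)

```text
time_s: 14.3
tcp_pos: [418.8, -286.2, 56.7]
tool_rot: [-180.0, -0.0, 126.7]
force: [0.5, 0.7, -2.7]
width: 0.243
grasp_force: 30.0
```

carry_out(
  commands=[
    [-0.02, 0, 0, 0, 0, 0, -1],
    [-0.04, 0, 0, 0, 0, 0, -1],
    [-0.06, 0, 0, 0, 0, 0, -1],
    [-0.06, 0, 0, 0, 0, 0, -1],
    [-0.06, 0, 0, 0, 0, 0, -1],
    [-0.06, 0, 0, 0, 0, 0, -1],
    [-0.06, 0, 0, 0, 0, 0, -1],
    [-0.06, 0, 0, 0, 0, 0, -1],
  ],
)

```text
time_s: 14.97
tcp_pos: [419.7, -287.5, 56.7]
tool_rot: [-180.0, 0.0, 126.7]
force: [-0.3, -0.1, -2.7]
width: 0.248
grasp_force: 30.0
```

carry_out(
  commands=[
    [-0.02, 0, 0, 0, 0, 0, -1],
    [-0.04, 0, 0, 0, 0, 0, -1],
    [-0.06, 0, 0, 0, 0, 0, -1],
    [-0.06, 0, 0, 0, 0, 0, -1],
    [-0.06, 0, 0, 0, 0, 0, -1],
    [-0.06, 0, 0, 0, 0, 0, -1],
    [-0.06, 0, 0, 0, 0, 0, -1],
    [-0.06, 0, 0, 0, 0, 0, -1],
  ],
)

```text
time_s: 15.63
tcp_pos: [420.0, -288.0, 56.5]
tool_rot: [-180.0, -0.1, 126.7]
force: [-2.9, 3.9, -0.2]
width: 0.252
grasp_force: 30.0
```

carry_out(
  commands=[
    [-0.01, 0, 0, 0, 0, 0, -1],
    [-0.02, 0, 0, 0, 0, 0, -1],
    [-0.03, 0, 0, 0, 0, 0, -1],
    [-0.03, 0, 0, 0, 0, 0, -1],
    [-0.03, 0, 0, 0, 0, 0, -1],
    [-0.03, 0, 0, 0, 0, 0, -1],
    [-0.03, 0, 0, 0, 0, 0, -1],
    [-0.03, 0, 0, 0, 0, 0, -1],
  ],
)

```text
time_s: 16.3
tcp_pos: [419.9, -288.0, 56.5]
tool_rot: [-180.0, -0.2, 126.7]
force: [-4.1, 5.8, 2.2]
width: 0.248
grasp_force: 30.0
```

```bash
python3 - <<'E'
from h import *
s=bot.sense();print({k:np.round(v,2).tolist() for k,v in s.items()})
im=bot.capture("wrist");cv2.imwrite("pics/w4.png",cv2.resize(im[240:480,160:480,::-1],None,fx=2,fy=2))
E
```

```text
{'time_s': 16.3, 'joint_pos': [-42.22, 25.85, 107.37, 0.0, 46.95, -78.89], 'joint_vel': [0.05, -0.01, -0.06, -0.03, -0.02, -0.02], 'tau': [-1.57, -47.34, -21.2, -0.47, -2.16, 0.09], 'tcp_pos': [419.9, -287.97, 56.46], 'tool_rot': [-179.97, -0.16, 126.66], 'force': [-4.08, 5.77, 2.16], 'ft_torque': [0.82, 0.54, 0.06], 'grasp_force': 30.0, 'width': 0.25}
```

View pics/w4.png

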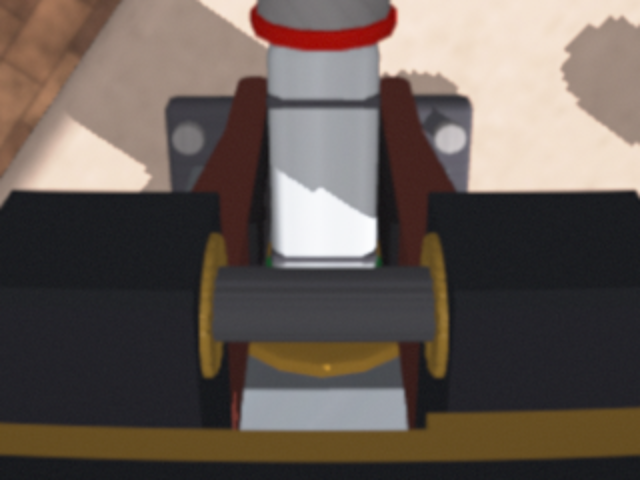

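w4 shows the green collar seated on the brass ring, with 7 N pushing back and no further travel, so the go end is home. Next I withdraw it, cross over and present the no-go end from the far side.

carry_out(
  commands=[
    [0.1, 0, 0, 0, 0, 0, -1],
    [0.3, 0, 0, 0, 0, 0, -1],
    [0.6, 0, 0, 0, 0, 0, -1],
    [1.0, 0, 0, 0, 0, 0, -1],
    [1.4, 0, 0, 0, 0, 0, -1],
    [1.9, 0, 0, 0, 0, 0, -1],
    [2.4, 0, 0, 0, 0, 0, -1],
    [2.4, 0, 0, 0, 0, 0, -1],
  ],
)

```text
time_s: 17.02
tcp_pos: [382.2, -237.8, 56.4]
tool_rot: [-179.9, -0.2, 126.7]
force: [0.1, -0.3, -2.4]
width: 0.25
grasp_force: 30.0
```

carry_out(
  commands=[
    [0, 0, -1.2, 0, 0, 0, -1],
    [0, 0, -2.6, 0, 0, 0, -1],
    [0, 0, -3.2, 0, 0, 0, -1],
    [-0.8, 0, -3.2, 0, 0, 0, -1],
    [-2.0, 0, -3.2, 0, 0, 0, -1],
    [-3.2, 0, -3.2, 0, 0, 0, -1],
    [-4.2, 0, -3.2, 0, 0, 0, -1],
    [-4.8, 0, -3.2, 0, 0, 0, -1],
  ],
)

```text
time_s: 17.68
tcp_pos: [459.1, -340.3, 137.2]
tool_rot: [180.0, 0.2, 126.6]
force: [0.4, -0.1, -1.8]
width: 0.246
grasp_force: 30.0
```

carry_out(
  commands=[
    [-1.0, 0, 0, 0, 0, 0, -1],
    [-2.0, 0, 0, 0, 0, 0, -1],
    [-2.7, 0, 0, 0, 0, 0, -1],
    [-2.7, 0, 0.5, 0, 0, 0, -1],
    [-2.7, 0, 1.2, 0, 0, 0, -1],
    [-2.7, 0, 2.2, 0, 0, 0, -1],
    [-2.7, 0, 3.0, 0, 0, 0, -1],
    [-2.7, 0, 3.24, 0, 0, 0, -1],
  ],
)

```text
time_s: 18.35
tcp_pos: [495.5, -390.0, 52.5]
tool_rot: [-179.9, -0.3, 126.7]
force: [-0.3, 0.7, -2.0]
width: 0.248
grasp_force: 30.0
```

```bash
python3 - <<'E'
from h import *
s=bot.sense();print({k:np.round(v,2).tolist() for k,v in s.items()})
E
```

```text
{'time_s': 18.35, 'joint_pos': [-44.47, 33.66, 91.49, -0.02, 55.14, -81.12], 'joint_vel': [0.1, 3.55, 1.22, 0.03, -5.34, -0.12], 'tau': [-0.18, -61.94, -22.76, -0.0, -0.47, -0.0], 'tcp_pos': [495.47, -389.99, 52.49], 'tool_rot': [-179.94, -0.28, 126.66], 'force': [-0.29, 0.68, -1.95], 'ft_torque': [0.02, 0.02, 0.0], 'grasp_force': 30.0, 'width': 0.25}
```

carry_out(
  commands=[
    [0.06, 0, 0, 0, 0, 0, -1],
    [0.12, 0, 0, 0, 0, 0, -1],
    [0.18, 0, 0, 0, 0, 0, -1],
    [0.24, 0, 0, 0, 0, 0, -1],
    [0.28, 0, 0, 0, 0, 0, -1],
    [0.28, 0, 0, 0, 0, 0, -1],
    [0.28, 0, 0, 0, 0, 0, -1],
    [0.28, 0, 0, 0, 0, 0, -1],
  ],
)

```text
time_s: 19.02
tcp_pos: [493.2, -386.1, 56.1]
tool_rot: [-180.0, 0.0, 126.7]
force: [0.4, -0.2, -1.7]
width: 0.246
grasp_force: 30.0
```

carry_out(
  commands=[
    [0.02, 0, 0, 0, 0, 0, -1],
    [0.04, 0, 0, 0, 0, 0, -1],
    [0.06, 0, 0, 0, 0, 0, -1],
    [0.08, 0, 0, 0, 0, 0, -1],
    [0.1, 0, 0, 0, 0, 0, -1],
    [0.12, 0, 0, 0, 0, 0, -1],
    [0.12, 0, 0, 0, 0, 0, -1],
    [0.12, 0, 0, 0, 0, 0, -1],
  ],
)

```text
time_s: 19.68
tcp_pos: [491.2, -383.5, 55.7]
tool_rot: [-180.0, 0.0, 126.7]
force: [0.3, -0.3, -1.2]
width: 0.247
grasp_force: 30.0
```

carry_out(
  commands=[
    [0.02, 0, 0, 0, 0, 0, -1],
    [0.04, 0, 0, 0, 0, 0, -1],
    [0.06, 0, 0, 0, 0, 0, -1],
    [0.08, 0, 0, 0, 0, 0, -1],
    [0.1, 0, 0, 0, 0, 0, -1],
    [0.1, 0, 0, 0, 0, 0, -1],
    [0.1, 0, 0, 0, 0, 0, -1],
    [0.1, 0, 0, 0, 0, 0, -1],
  ],
)

```text
time_s: 20.35
tcp_pos: [489.7, -381.6, 55.7]
tool_rot: [-180.0, 0.0, 126.7]
force: [0.7, 0.6, -2.2]
width: 0.244
grasp_force: 30.0
```

carry_out(
  commands=[
    [0.02, 0, 0, 0, 0, 0, -1],
    [0.04, 0, 0, 0, 0, 0, -1],
    [0.06, 0, 0, 0, 0, 0, -1],
    [0.08, 0, 0, 0, 0, 0, -1],
    [0.1, 0, 0, 0, 0, 0, -1],
    [0.1, 0, 0, 0, 0, 0, -1],
    [0.1, 0, 0, 0, 0, 0, -1],
    [0.1, 0, 0, 0, 0, 0, -1],
  ],
)

```text
time_s: 21.02
tcp_pos: [488.2, -379.6, 55.8]
tool_rot: [-180.0, 0.0, 126.7]
force: [0.2, -0.8, -1.0]
width: 0.246
grasp_force: 30.0
```

carry_out(
  commands=[
    [0.02, 0, 0, 0, 0, 0, -1],
    [0.04, 0, 0, 0, 0, 0, -1],
    [0.06, 0, 0, 0, 0, 0, -1],
    [0.08, 0, 0, 0, 0, 0, -1],
    [0.1, 0, 0, 0, 0, 0, -1],
    [0.1, 0, 0, 0, 0, 0, -1],
    [0.1, 0, 0, 0, 0, 0, -1],
    [0.1, 0, 0, 0, 0, 0, -1],
  ],
)

```text
time_s: 21.68
tcp_pos: [486.7, -377.6, 55.7]
tool_rot: [-180.0, 0.0, 126.7]
force: [-0.1, 1.0, -2.5]
width: 0.246
grasp_force: 30.0
```

carry_out(
  commands=[
    [0.02, 0, 0, 0, 0, 0, -1],
    [0.04, 0, 0, 0, 0, 0, -1],
    [0.06, 0, 0, 0, 0, 0, -1],
    [0.08, 0, 0, 0, 0, 0, -1],
    [0.08, 0, 0, 0, 0, 0, -1],
    [0.08, 0, 0, 0, 0, 0, -1],
    [0.08, 0, 0, 0, 0, 0, -1],
    [0.08, 0, 0, 0, 0, 0, -1],
  ],
)

```text
time_s: 22.35
tcp_pos: [485.7, -376.2, 55.8]
tool_rot: [-180.0, 0.0, 126.7]
force: [1.1, -1.9, -2.0]
width: 0.247
grasp_force: 30.0
```

carry_out(
  commands=[
    [0.01, 0, 0, 0, 0, 0, -1],
    [0.02, 0, 0, 0, 0, 0, -1],
    [0.03, 0, 0, 0, 0, 0, -1],
    [0.04, 0, 0, 0, 0, 0, -1],
    [0.05, 0, 0, 0, 0, 0, -1],
    [0.05, 0, 0, 0, 0, 0, -1],
    [0.05, 0, 0, 0, 0, 0, -1],
    [0.05, 0, 0, 0, 0, 0, -1],
  ],
)

```text
time_s: 23.02
tcp_pos: [485.7, -376.1, 56.0]
tool_rot: [180.0, 0.2, 126.7]
force: [3.8, -4.2, -5.1]
width: 0.247
grasp_force: 30.0
```

carry_out(
  commands=[
    [0, 0, 0, 0, 0, 0, -1],
    [0, 0, 0, 0, 0, 0, -1],
    [0, 0, 0, 0, 0, 0, -1],
    [0, 0, 0, 0, 0, 0, -1],
    [0, 0, 0, 0, 0, 0, -1],
    [0, 0, 0, 0, 0, 0, -1],
    [0, 0, 0, 0, 0, 0, -1],
    [0, 0, 0, 0, 0, 0, -1],
  ],
)

```text
time_s: 23.68
tcp_pos: [485.7, -376.1, 56.0]
tool_rot: [180.0, 0.2, 126.7]
force: [3.2, -4.1, -4.3]
width: 0.249
grasp_force: 30.0
```

carry_out(
  commands=[
    [0, 0, 0, 0, 0, 0, -1],
    [0, 0, 0, 0, 0, 0, -1],
    [0, 0, 0, 0, 0, 0, -1],
    [0, 0, 0, 0, 0, 0, -1],
    [0, 0, 0, 0, 0, 0, -1],
    [0, 0, 0, 0, 0, 0, -1],
    [0, 0, 0, 0, 0, 0, -1],
    [0, 0, 0, 0, 0, 0, -1],
  ],
)

```text
time_s: 24.35
tcp_pos: [485.7, -376.1, 56.0]
tool_rot: [180.0, 0.2, 126.7]
force: [2.7, -4.9, -5.4]
width: 0.247
grasp_force: 30.0
```

```bash
python3 - <<'E'
from plan import *
n=np.array([np.cos(np.radians(126.7)),np.sin(np.radians(126.7)),0]);B=np.array([447.8,-324.2,55])
p=B-63*n; a=B-90*n; u=a+[0,0,85]
plan(p,down(126.7),[(a,down(126.7)),(u,down(126.7)),((420,-140,140),down(105)),((472.7,47.5,110),down(81.8))])
E
```

```text
[-1.08, 0.0, 0.0] [0.0, 0.0, 0.0] rows>= 0.6
[0.0, 0.0, -3.4] [0.0, 0.0, 0.0] rows>= 2.0
[10.172, 3.512, 0.0] [-0.0, -0.0, 3.617] rows>= 6.5
[6.699, 3.977, 1.2] [-0.0, -0.0, 3.866] rows>= 4.7
end [472.7, 47.5, 110.0] [180.0, -0.0, 81.8]
```

carry_out(
  commands=[
    [-0.1, 0, 0, 0, 0, 0, -1],
    [-0.4, 0, 0, 0, 0, 0, -1],
    [-0.8, 0, 0, 0, 0, 0, -1],
    [-1.08, 0, 0, 0, 0, 0, -1],
    [-1.08, 0, -0.6, 0, 0, 0, -1],
    [-1.08, 0, -1.8, 0, 0, 0, -1],
    [-1.08, 0, -2.8, 0, 0, 0, -1],
    [-1.08, 0, -3.4, 0, 0, 0, -1],
  ],
)

```text
time_s: 25.02
tcp_pos: [502.1, -397.9, 143.3]
tool_rot: [180.0, 0.2, 126.7]
force: [-0.4, 0.6, -0.8]
width: 0.249
grasp_force: 30.0
```

carry_out(
  commands=[
    [0.6, 0.2, 0, 0, 0, 0.2, -1],
    [2.0, 0.7, 0, 0, 0, 0.7, -1],
    [3.5, 1.2, 0, 0, 0, 1.25, -1],
    [5.1, 1.76, 0, 0, 0, 1.8, -1],
    [6.7, 2.3, 0, 0, 0, 2.4, -1],
    [8.2, 2.83, 0, 0, 0, 2.9, -1],
    [9.5, 3.28, 0, 0, 0, 3.4, -1],
    [10.172, 3.512, 0, 0, 0, 3.617, -1],
  ],
)

```text
time_s: 25.68
tcp_pos: [416.9, -136.5, 140.5]
tool_rot: [-179.9, -0.2, 104.9]
force: [-0.3, 0.5, -2.3]
width: 0.25
grasp_force: 30.0
```

carry_out(
  commands=[
    [0.8, 0.5, 0.1, 0, 0, 0.5, -1],
    [2.0, 1.2, 0.3, 0, 0, 1.2, -1],
    [3.3, 2.0, 0.6, 0, 0, 1.9, -1],
    [4.6, 2.7, 0.8, 0, 0, 2.7, -1],
    [5.8, 3.4, 1.0, 0, 0, 3.4, -1],
    [6.5, 3.86, 1.15, 0, 0, 3.8, -1],
    [6.699, 3.977, 1.2, 0, 0, 3.866, -1],
    [6.699, 3.977, 1.2, 0, 0, 3.866, -1],
  ],
)

```text
time_s: 26.35
tcp_pos: [472.9, 48.5, 110.5]
tool_rot: [-180.0, 0.0, 82.0]
force: [0.2, -0.1, -1.9]
width: 0.249
grasp_force: 30.0
```

```bash
python3 - <<'E'
from h import *
import pickle
bot.capture("wrist")
w=bot.camera_info("wrist");im=bot.capture("wrist");cv2.imwrite("pics/w5.png",im[:,:,::-1]);pickle.dump(w,open("w5.pkl","wb"))
s=bot.sense();print({k:np.round(v,2).tolist() for k,v in s.items()})
E
```

```text
{'time_s': 26.45, 'joint_pos': [-2.67, 18.61, 109.03, -0.05, 52.4, 5.51], 'joint_vel': [-1.22, -0.51, 0.44, 0.01, -0.17, 0.17], 'tau': [0.99, -42.23, -20.2, 0.14, -0.03, 0.05], 'tcp_pos': [472.35, 46.66, 110.7], 'tool_rot': [-179.97, 0.04, 81.85], 'force': [0.31, -0.13, -2.8], 'ft_torque': [-0.05, 0.07, 0.03], 'grasp_force': 30.0, 'width': 0.25}
```

View pics/w5.png

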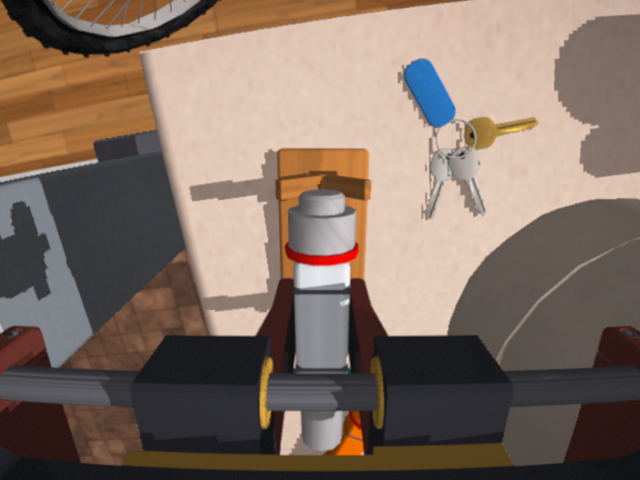

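w5 shows the gauge unchanged in the hand (red collar at (321,253), as in w3) and the cradle below it in line. I lower it to the height where I gripped it.

carry_out(
  commands=[
    [0, 0, 0.6, 0, 0, 0, -1],
    [0, 0, 1.4, 0, 0, 0, -1],
    [0, 0, 2.0, 0, 0, 0, -1],
    [0, 0, 2.4, 0, 0, 0, -1],
    [0, 0, 2.6, 0, 0, 0, -1],
    [0, 0, 2.7, 0, 0, 0, -1],
    [0, 0, 2.8, 0, 0, 0, -1],
    [0, 0, 2.8, 0, 0, 0, -1],
  ],
)

```text
time_s: 27.12
tcp_pos: [472.6, 46.7, 40.8]
tool_rot: [180.0, 0.0, 81.7]
force: [-0.5, 0.1, -1.6]
width: 0.247
grasp_force: 30.0
```

carry_out(
  commands=[
    [0, 0, 0.06, 0, 0, 0, -1],
    [0, 0, 0.12, 0, 0, 0, -1],
    [0, 0, 0.18, 0, 0, 0, -1],
    [0, 0, 0.24, 0, 0, 0, -1],
    [0, 0, 0.28, 0, 0, 0, -1],
    [0, 0, 0.32, 0, 0, 0, -1],
    [0, 0, 0.32, 0, 0, 0, -1],
    [0, 0, 0.32, 0, 0, 0, -1],
  ],
)

```text
time_s: 27.78
tcp_pos: [472.3, 47.3, 32.6]
tool_rot: [-180.0, 0.0, 81.8]
force: [0.6, 0.5, -2.0]
width: 0.247
grasp_force: 30.0
```

carry_out(
  commands=[
    [0, 0, 0.01, 0, 0, 0, -1],
    [0, 0, 0.02, 0, 0, 0, -1],
    [0, 0, 0.03, 0, 0, 0, -1],
    [0, 0, 0.04, 0, 0, 0, -1],
    [0, 0, 0.05, 0, 0, 0, -1],
    [0, 0, 0.05, 0, 0, 0, -1],
    [0, 0, 0.05, 0, 0, 0, -1],
    [0, 0, 0.05, 0, 0, 0, -1],
  ],
)

```text
time_s: 28.45
tcp_pos: [473.1, 47.2, 31.7]
tool_rot: [179.9, 0.0, 81.8]
force: [1.7, -0.3, 2.6]
width: 0.252
grasp_force: 30.0
```

carry_out(
  commands=[
    [0, 0, 0, 0, 0, 0, 0],
    [0, 0, 0, 0, 0, 0, 0],
    [0, 0, 0, 0, 0, 0, 0],
    [0, 0, 0, 0, 0, 0, 0],
    [0, 0, 0, 0, 0, 0, 0],
    [0, 0, 0, 0, 0, 0, 0],
    [0, 0, 0, 0, 0, 0, 0],
    [0, 0, 0, 0, 0, 0, 0],
  ],
)

```text
time_s: 29.12
tcp_pos: [472.3, 47.3, 31.4]
tool_rot: [-180.0, 0.0, 81.8]
force: [-0.4, -0.1, -0.3]
width: 0.503
grasp_force: 0.0
```

carry_out(
  commands=[
    [0, 0, -0.3, 0, 0, 0, 0],
    [0, 0, -0.8, 0, 0, 0, 0],
    [0, 0, -1.6, 0, 0, 0, 0],
    [0, 0, -2.6, 0, 0, 0, 0],
    [0, 0, -3.8, 0, 0, 0, 0],
    [0, 0, -4.8, 0, 0, 0, 0],
    [0, 0, -5.16, 0, 0, 0, 0],
    [0, 0, -5.16, 0, 0, 0, 0],
  ],
)

```text
time_s: 29.78
tcp_pos: [474.2, 47.3, 162.9]
tool_rot: [179.7, -0.0, 81.8]
force: [-0.1, 0.8, -0.0]
width: 0.498
grasp_force: 0.0
```

```bash
python3 - <<'E'
from h import *
s=bot.sense();print(s["tcp_pos"],s["force"],s["width"])
bot.capture("wrist")
im=bot.capture("wrist");cv2.imwrite("pics/w6.png",im[:,:,::-1])
E
```

```text
[474.24183229  47.25421078 162.94704464] [-0.11781219  0.80515942 -0.02816625] 0.4983812483770519
```

View pics/w6.png

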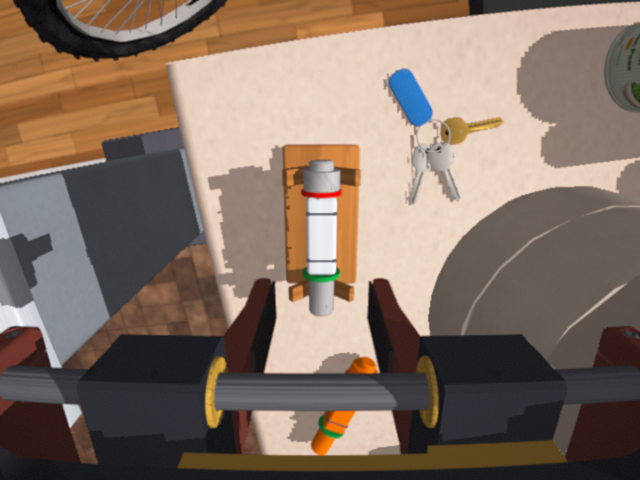

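w6 shows the gauge lying in the cradle as at the start: red collar at (321,193), green at (321,274), same relation to the cradle. The keys and the look-alike have not moved, so I hand the job in.

```bash
python3 -c "
from rig import bot
print(bot.job_done())"
```

```text
the job is handed in; nothing more can be done
None
```

I handed the job in at about 30 s: the go end went fully home, the no-go shoulder was refused at about 5.5 N for over a second, and the gauge is back in its cradle as it lay; the highest push I read on the housing was about 7 N.

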